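# Set the stencil ruler to the red stop

## Task

On the stencil board, press the blue pad in the middle of the sliding ruler carriage to free its brake and, keeping it pressed, push the carriage along the rail until it rests against the red stop clip, without shoving either stop clip out of place. Then let the pad spring back up so that the brake holds. It is all done with a fingertip: pick nothing up, and leave the bottles, jar, marker, cup and tattoo machine where they stand.

Things in the scene. Friction and masses are not known exactly. Their poses are not given: they have to be found in the camera images.
- board: grey board fixed on the table, 250 x 410 x 10 mm, with a tan sheet and an aluminium rail (48 mm wide, 380 mm long, top 24 mm above the table). Origin: on the rail's centre line, half-way along it, on the table; its y axis runs along the rail, its x axis points from the rail across the sheet (away from the robot), z up.
- pad_top (a point): centre of the upper face of the blue pad, 50 mm above the table while the pad is up. The pad is 60 mm long along the rail, 40 mm wide; 4 mm high ridges at its two ends along the rail leave 52 mm between them for a fingertip. It moves straight down 7 mm and springs back; it takes 6 N to start and 9.5 N fully down.
- ruler_tip (a point): tip of the flat steel ruler arm, on its upper face 32 mm above the table. The arm (24 mm wide) is fixed to the black carriage, in line with the pad's centre, and reaches 125 mm from the rail's centre line over the sheet. The carriage, under the blue pad, is 76 mm long along the rail (38 mm to each side of the pad's centre), 56 mm wide, its top 37 mm above the table
- pad (a joint): how far the blue pad is pressed down, m: about 0 up (brake holds the carriage with some 12 to 18 N of friction), 0.007 fully down. From about 0.001 the brake is free and the carriage slides with about 2 N
- carriage (a joint): place of the carriage along the rail, m: 0 at the board's origin, growing along the board's y axis
- red_stop_top (a point): centre of the upper face of the red stop clip on the rail near one of its ends, 38 mm above the table; the clip is 16 mm long along the rail and 52 mm wide, with a small steel screw head (12 mm across, 8 mm high) on top. The carriage touches it when the pad's centre is 46 mm from the clip's centre. The clip is held by friction and is shoved along by about 15 N
- yellow_stop_top (a point): the same for the yellow stop clip, at the rail's other end; not the one wanted
- ink_black: loose black ink bottle, 34 mm across, 85 mm tall, standing on the table on the robot's side of the board; origin at its underside centre
- ink_green: loose green ink bottle, 34 mm across, 85 mm tall, standing on the table on the robot's side of the board; origin at its underside centre
- balm: loose amber jar with metal lid, 56 mm across, 42 mm tall, standing on the practice sheet; origin at its underside centre
- marker: loose white and purple marker, 125 x 12 x 12 mm, lying on the practice sheet; origin on its underside
- rinse_cup: loose clear plastic cup, 90 mm across, 75 mm tall, beside the board; origin at its underside centre
- machine: loose coil tattoo machine, about 150 x 34 x 37 mm, lying beside the board; origin on its underside

How it is judged:
On the way, in this order (a step that is already met when the one before it is completed fails the run):
1. the blue pad is pressed down while the carriage is still within 10 mm of where it began (value of joint pad above 0.002 m and distance of ruler_tip from where it was at the start of the episode below 0.01 m), for 0.1 s.
2. the carriage, its pad still pressed, reaches the red stop (horizontal distance between pad_top and red_stop_top below 0.049 m and value of joint pad above 0.001 m), for 0.05 s.
At the end, for the whole second after the job is handed in: The carriage rests within 3 mm of the red stop clip (centres less than 49 mm apart), the blue pad is up again (less than 1 mm down), the carriage is at rest, and both stop clips are within 5 mm of where they began (horizontal distance between pad_top and red_stop_top below 0.049 m and value of joint pad below 0.001 m and velocity of joint carriage between -0.01 and 0.01 m/s and distance of each of red_stop_top, yellow_stop_top from where it was at the start of the episode below 0.005 m); the robot touches nothing.
It fails at once if the carriage is forced with its brake on (pushed with more than 10 N while the pad is less than 0.5 mm down) (value of joint pad below 0.0005 m and contact force between the fingers and carriage above 10 N).
It fails at once if a stop clip is shoved more than 5 mm (not (distance of red_stop_top from where it was at the start of the episode below 0.005 m) or not (distance of yellow_stop_top from where it was at the start of the episode below 0.005 m)).
It fails at once if a bottle, the jar, marker, cup or tattoo machine is moved or picked up (more than 15 mm from its place) (distance of any of ink_black, ink_green, balm, marker, rinse_cup, machine from where it was at the start of the episode above 0.015 m).
It also fails if it takes over 35 s, if anything falls off the work surface, if the arm or the gripper's body presses on something with over 40 N, if the wrist force passes 120 N, or if a joint passes its speed limit or range.

## Robot

A 6-joint arm with a two-finger parallel gripper is mounted at the origin on the work surface. World frame = base frame: x ahead of the robot, y to its left, z up, the work surface at z = 0. Lengths are in m, angles in rad, forces in N, time in s.
With the tool pointing down it reaches from about 0.35 to 0.925 m from the base axis. Payload 6.4 kg.
Tool frame: the origin (TCP) lies between the finger pads; the fingertips stand 19 mm ahead of it and the grasp point (between the pads) is the TCP; z points along the fingers, y is the direction in which the jaws open and shut (so a half turn about z gives the same grasp; the last joint's range is limited). The gripper opens to 94 mm and grips with 3 to 60 N. Pads are 16 mm wide; open, the fingers measure 119 mm over their backs; the gripper's body (75 mm by 177 mm) begins 78 mm behind the grasp point.
Start: joints at [1.074, 0.245, 1.558, -0, 1.339, -0.174], TCP at [0.206, 0.616, 0.224] pointing down, gripper open.
Joint ranges: [-3.13, 3.13], [-1.02, 2.26], [0.13, 2.54], [-0.95, 4.09], [0.21, 2.88], [-2.74, 2.74]. Speed limits (rad/s): [2.57, 2.57, 3.14, 3.14, 3.14, 3.14].

## Interface

Orientations are given as a 3x3 rotation matrix whose columns are the frame's x, y, z axes.
In Python, from bench import robot, viewer, spotter gives the robot as it stands. The module is installed in compiled form; this text tells all that it offers.
- The arm moves only by the shell command python3 -m handwheel 'ROWS'. ROWS is JSON, a list of rows, each a list of 5 numbers: the shift along the tool's x, y, z in units of 30 mm (1.0 is 30 mm), then the turn about the tool's z in rad, then the gripper's target within -1 to 1 (shut at 1, half-way at 0, fully open at -1). In form: [[dx, dy, dz, twist, grip], ...]. A call has exactly 5 rows; each row shifts and turns the pose as measured when the row begins, along the tool's axes as they then stand; what a row does not reach is not made up. A row lasts 1/8 s, in which the tool goes at most 62.5 mm and 10.7 degrees, less where a joint would pass 70% of its speed; a pose out of reach is approached as far as the arm can. A call is refused whole if a number of a shift passes 1 or a number of a turn 0.188, either way. A call with a gripper value outside its range is refused whole. The fingers move at their own pace and stop on an object; the grip force is fixed at half the most. Time passes only in rows, so rows that do not move let the fingers close, or fill a call up. It gives the time, the measured TCP pose, the force and the opening at its end, in the units of the state.
- robot.get_obs(): the state, without advancing time (a new reading comes with each control period).
- viewer.grab_frame(name): name is "side" or "top" or "wrist"; returns a dict with "img" (384x512x3 uint8, red, green, blue), "mtx" (3x3 intrinsics, pixels), "cam_to_world" (4x4, takes a point from camera to world coordinates). Camera axes: x right, y up, looking along -z (the intrinsics and any distortion apply to the point x, -y, -z); pixel columns grow to the right and rows downward; lengths in m; the calibration is good to about 2 mm. A picture is of the moment at which its call begins. There is no depth.
- robot.hand_in(): hands the job in, once; it reports no verdict.
Trained networks look in a picture, given as the dict that the camera call returned (one of the last four; its "shot" number tells which), for a name from the list of things; names that differ only in an ending like _2 or _b are one class to them, and where a whole thing is asked for, a point or a joint stands for the part that bears it (a point fixed in the world has none). Each returns a list of dicts, best first, with "confidence" (0 to 1); they miss things now and then, are a little off and sometimes report something else, mostly with a low value. They report only what shows in the picture. A call takes as long as a camera call.
- spotter.masks_of(label, picture): "region" (384x512 bool, what is visible of it) and "box" ([left, top, right, bottom] in pixels, round what is visible of it).
The state is a dict: "clock": time; "q": joint angles; "joint_vel": joint speeds; "effort": joint torques, N m; "tcp_pos": TCP position; "ee_rot": TCP orientation; "force": force on the tool from outside, world axes, zero at the start; "torque": the same for the moment, N m; "width": finger opening in m.
Only numpy, scipy, OpenCV 4.12 (cv2) and the standard library are available. Lean on these libraries where they do the work, as an engineer would, in place of code of your own. Each camera call takes 0.05 s, during which the arm holds its last target.

## Working session

There is one attempt and no reset: what is moved stays moved. The work goes in short steps, Python scripts to look and compute and a shell command to move; the robot and the scene stay as the last step left them, time stands still between calls to the robot, and variables do not carry over. Pictures are saved under pics/ and viewed, and the job is handed in when it is done.

```bash
mkdir -p pics; cat > h.py <<'E'
import numpy as np, cv2
from bench import robot, viewer, spotter
def save(p,n): cv2.imwrite(f'pics/{n}.png',cv2.cvtColor(p['img'],cv2.COLOR_RGB2BGR))
def ray(p,u,v,z):
    K=np.array(p['mtx']);T=np.array(p['cam_to_world'])
    d=np.linalg.inv(K)@[u,v,1]; d=np.array([d[0],-d[1],-d[2]])
    w=T[:3,:3]@d; o=T[:3,3]; return o+w*(z-o[2])/w[2]
def proj(p,X):
    K=np.array(p['mtx']);T=np.array(p['cam_to_world'])
    c=T[:3,:3].T@(np.array(X)-T[:3,3]); q=K@[c[0],-c[1],-c[2]]; return q[:2]/q[2]
E
python3 - <<'E'
from h import *
o=robot.get_obs(); print({k:np.round(v,3).tolist() for k,v in o.items()})
for n in ['top','side']:
    p=viewer.grab_frame(n); save(p,n+'0'); print(n,p.keys(),np.round(p['cam_to_world'],2).tolist())
    for l in ['pad_top','red_stop_top','yellow_stop_top','ruler_tip','board','ink_black','ink_green']:
        for r in spotter.masks_of(l,p)[:2]:
            m=r['region']; ys,xs=np.nonzero(m); print(l,round(r['confidence'],2),r['box'],xs.mean().round(1),ys.mean().round(1),m.sum())
E
```

```text
{'clock': 0.0, 'q': [1.074, 0.246, 1.559, -0.0, 1.339, -0.174], 'joint_vel': [-0.001, -0.001, -0.001, 0.001, 0.001, -0.0], 'effort': [0.0, -41.582, -31.461, 0.069, 0.033, -0.0], 'tcp_pos': [0.206, 0.616, 0.223], 'ee_rot': [[-0.948, 0.317, -0.001], [0.317, 0.948, -0.002], [0.0, -0.002, -1.0]], 'force': [-0.123, -0.358, 0.688], 'torque': [0.015, 0.031, -0.053], 'width': 0.094}
top dict_keys(['img', 'mtx', 'cam_to_world', 'shot']) [[0.03, 0.98, -0.19, 0.36], [-1.0, 0.03, 0.01, 0.01], [0.01, 0.19, 0.98, 1.18], [0.0, 0.0, 0.0, 1.0]]
pad_top 0.62 [233.1, 218.1, 252.6, 234.1] 241.0 227.0 289
red_stop_top 0.57 [282.6, 210.0, 293.1, 231.0] 287.2 220.0 124
red_stop_top 0.57 [227.8, 185.6, 256.3, 238.3] 239.7 219.6 789
yellow_stop_top 0.43 [188.5, 227.3, 191.8, 244.8] 189.2 237.1 115
ruler_tip 0.67 [228.2, 185.2, 255.5, 239.5] 239.5 219.2 793
board 0.62 [158.9, 149.4, 303.1, 254.7] 229.9 202.7 10922
ink_green 0.24 [181.3, 173.0, 224.0, 188.7] 201.1 177.4 224
ink_green 0.23 [243.9, 160.3, 267.5, 175.9] 256.3 168.5 317
side dict_keys(['img', 'mtx', 'cam_to_world', 'shot']) [[-0.99, 0.06, -0.1, 0.51], [-0.11, -0.65, 0.75, 0.61], [-0.02, 0.76, 0.65, 0.58], [0.0, 0.0, 0.0, 1.0]]
pad_top 0.7 [289.6, 195.4, 311.5, 221.3] 299.8 206.6 427
red_stop_top 0.62 [280.0, 172.7, 301.4, 180.8] 289.5 174.9 172
yellow_stop_top 0.57 [292.3, 193.7, 312.4, 215.4] 299.4 206.3 422
yellow_stop_top 0.53 [300.4, 260.1, 331.5, 275.6] 313.1 267.6 376
ruler_tip 0.82 [242.0, 193.6, 316.3, 226.2] 287.6 213.1 1238
board 0.85 [200.9, 167.1, 343.4, 321.3] 263.8 250.0 15890
board 0.63 [220.9, 230.9, 229.1, 283.5] 223.8 258.5 279
ink_black 0.73 [321.5, 152.0, 337.0, 184.6] 331.7 171.4 394
ink_black 0.71 [221.5, 229.6, 226.7, 285.0] 223.9 257.8 309
ink_green 0.95 [351.7, 228.6, 372.2, 262.7] 364.6 246.7 537
```

View pics/top0.png

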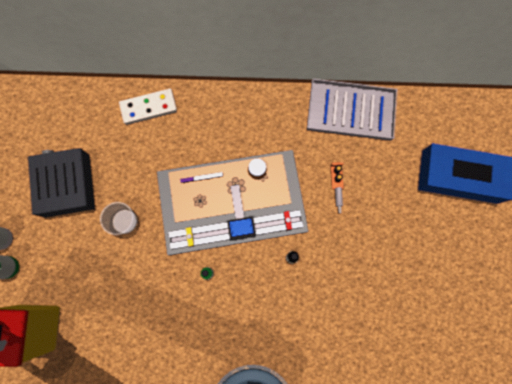

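View pics/side0.png

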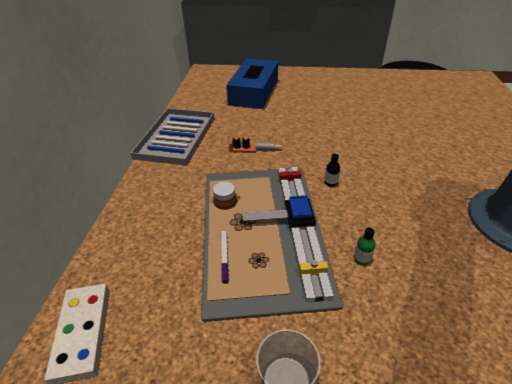

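```bash
python3 - <<'E'
from h import *
for n,b in [('top',(140,130,320,270)),('side',(180,120,400,340))]:
    p=viewer.grab_frame(n); im=cv2.cvtColor(p['img'],cv2.COLOR_RGB2BGR)[b[1]:b[3],b[0]:b[2]]
    f=4 if n=='top' else 2.7
    cv2.imwrite(f'pics/{n}1.png',cv2.resize(im,None,fx=f,fy=f,interpolation=cv2.INTER_CUBIC))
    L={'top':[('pad',241,227,.05),('red',287.2,220,.038),('yel',189.2,237.1,.038)],'side':[('pad',299.8,206.6,.05),('red',289.5,174.9,.038),('yel',313.1,267.6,.038),('tip',245,222,.032),('green',364.6,246.7,.045),('black',331.7,171.4,.045)]}[n]
    for l in L: print(n,l[0],ray(p,*l[1:]).round(4))
E
```

```text
top pad [0.4848 0.0431 0.05  ]
top red [ 0.5094 -0.086   0.038 ]
top yel [0.454  0.1867 0.038 ]
side pad [0.4873 0.0475 0.05  ]
side red [ 0.5136 -0.0751  0.038 ]
side yel [0.4595 0.1964 0.038 ]
side tip [0.6013 0.0865 0.032 ]
side green [0.3617 0.143  0.045 ]
side black [ 0.4127 -0.0887  0.045 ]
```

The top view shows the board centred near (232,202), with the pad at (241,228), the red clip at (288,220) and the yellow clip at (189,237). The bottles stand at (207,273) and (293,257), on the robot's side. I'll zoom in next.

View pics/top1.png

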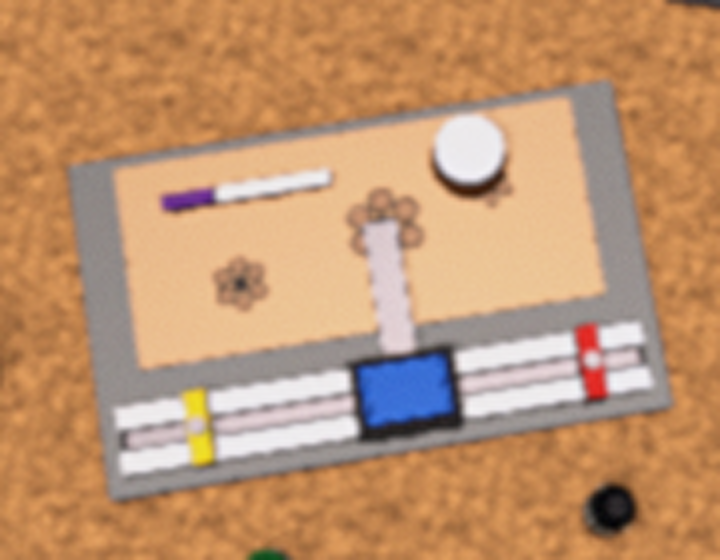

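View pics/side1.png

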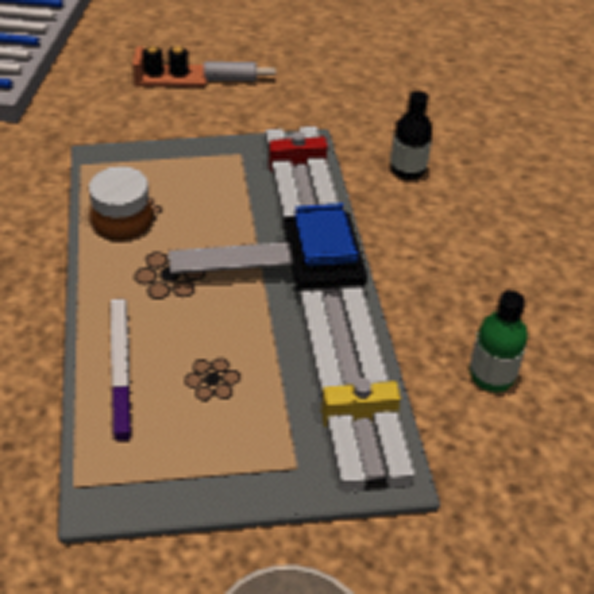

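```bash
python3 - <<'E'
from h import *
for n in ['top','side']:
    p=viewer.grab_frame(n); im=p['img'].astype(int); R,G,B=im[...,0],im[...,1],im[...,2]
    m={'blue':(B>110)&(B>1.6*R)&(B>1.4*G),'red':(R>120)&(G<70)&(B<70),'yel':(R>150)&(G>120)&(B<90)}
    for k,mm in m.items():
        N,l,s,c=cv2.connectedComponentsWithStats(mm.astype(np.uint8))
        for i in range(1,N):
            if 150<c[i][0]<350 and 160<c[i][1]<290 and s[i][4]>8: print(n,k,s[i],c[i].round(1),ray(p,*c[i],.05 if k=='blue' else .038).round(4))
E
```

```text
top blue [229 219  24  18 340] [240.9 227. ] [0.4848 0.0435 0.05  ]
top red [284 212   5   5  19] [286.2 214.1] [ 0.5261 -0.083   0.038 ]
top red [285 222   6   8  32] [288.2 225.6] [ 0.4937 -0.0888  0.038 ]
top yel [    0    75   512   309 84241] [290.1 219.9] [ 0.5099 -0.0942  0.038 ]
top yel [186 227   7  20  70] [189.6 236.3] [0.4564 0.1856 0.038 ]
side blue [291 196  13   1  13] [297. 196.] [0.4941 0.0139 0.05  ]
side blue [290 198  22  17 297] [299.8 206.2] [0.4873 0.0463 0.05  ]
side red [280 171  10   5  32] [283.9 173.1] [ 0.5275 -0.0811  0.038 ]
side red [291 171  10   4  31] [295.9 172.5] [ 0.4985 -0.0857  0.038 ]
side yel [210 183   4   7  10] [211.4 185.7] [ 0.6951 -0.0182  0.038 ]
side yel [339 186   7   4  15] [342.6 187.5] [ 0.3894 -0.0386  0.038 ]
side yel [153 190   6   4  10] [155.4 191.7] [0.8208 0.0147 0.038 ]
side yel [198 205   5   3   9] [199.6 206.2] [0.7069 0.0536 0.038 ]
side yel [348 214   6   3  11] [349.7 215.4] [0.3809 0.0523 0.038 ]
side yel [197 218   3   5   9] [198.  220.2] [0.7003 0.0963 0.038 ]
side yel [151 222   6   3  10] [153.2 222.9] [0.793  
[... 878 characters left out ...]
.7474 0.2123 0.038 ]
side yel [300 261  28   9 145] [313.4 265.4] [0.459  0.1913 0.038 ]
side yel [177 264   7   4  17] [179.6 265.8] [0.707  0.2163 0.038 ]
side yel [334 267   5   5  12] [336.3 268.7] [0.4172 0.1947 0.038 ]
side yel [158 269   5   5  17] [160.2 271.2] [0.7397 0.2316 0.038 ]
side yel [198 271   4   8  23] [199.7 274.3] [0.6653 0.2314 0.038 ]
side yel [334 275   5   3   9] [335.9 276.2] [0.419  0.2116 0.038 ]
side yel [169 283   3   4   9] [169.9 284.3] [0.7135 0.2577 0.038 ]
side yel [175 282   5   9  22] [177.3 285.7] [0.6994 0.2591 0.038 ]
side yel [338 283   5   6  19] [339.8 285.5] [0.4132 0.2306 0.038 ]
side yel [193 285   6   7  11] [195.2 288.9] [0.6661 0.2625 0.038 ]
```

```bash
python3 -m handwheel '[[0,0,0,-0.174,1],[0,0,0,-0.174,1],[0,0,0,-0.174,1],[-0.25,-1,0,0,1],[-0.25,-1,0,0,1]]'; python3 -m handwheel '[[-0.25,-1,0,0,1],[-0.25,-1,0,0,1],[-0.25,-1,0,0,1],[-0.25,-1,0,0,1],[-0.25,-1,0,0,1]]'
```

```text
clock: 1.62
tcp_pos: [0.2335, 0.5611, 0.2244]
ee_rot: [[-0.976, -0.218, 0.0], [-0.218, 0.976, 0.0], [-0.0, 0.0, -1.0]]
force: [-0.4, -0.2, 0.4]
width: 0.0476
clock: 2.25
tcp_pos: [0.3047, 0.4185, 0.2248]
ee_rot: [[-0.976, -0.219, 0.001], [-0.219, 0.976, 0.001], [-0.002, 0.001, -1.0]]
force: [0.3, -0.3, -0.4]
width: 0.0008
```

```bash
cat > d.py <<'E'
from h import *
import sys
o=robot.get_obs(); t=np.array([float(a) for a in sys.argv[1:4]])
R=np.array(o['ee_rot']); print(R.round(3).tolist(), 'units',(R.T@(t-o['tcp_pos'])/.03).round(3), 'F',np.round(o['force'],2),'tcp',np.round(o['tcp_pos'],4),'q',np.round(o['q'],2),o['clock'],o['width'])
E
python3 d.py .485 .0435 .12
```

```text
[[-0.976, -0.219, 0.001], [-0.219, 0.976, 0.001], [-0.002, 0.001, -1.0]] units [ -3.12  -13.517   3.486] F [ 0.3  -0.35 -0.43] tcp [0.3047 0.4185 0.2248] q [ 0.72 -0.07  1.89  0.    1.32 -1.07] 2.25 0.000793982946461944
```

```bash
python3 -m handwheel '[[-0.24,-1,0,0,1],[-0.24,-1,0,0,1],[-0.24,-1,0,0,1],[-0.24,-1,0,0,1],[-0.24,-1,0,0,1]]'; python3 -m handwheel '[[-0.24,-1,0,0,1],[-0.24,-1,0,0,1],[-0.24,-1,0,0,1],[-0.24,-1,0,0,1],[-0.24,-1,0,0,1]]'; python3 d.py .485 .0435 .12
```

```text
clock: 2.88
tcp_pos: [0.3747, 0.2755, 0.2257]
ee_rot: [[-0.976, -0.219, 0.004], [-0.219, 0.976, 0.003], [-0.004, 0.002, -1.0]]
force: [0.4, 0.3, 0.1]
width: 0.0006
clock: 3.5
tcp_pos: [0.4448, 0.1323, 0.2268]
ee_rot: [[-0.976, -0.219, 0.007], [-0.219, 0.976, 0.003], [-0.007, 0.002, -1.0]]
force: [-0.3, 0.2, -0.8]
width: 0.0006
[[-0.976, -0.219, 0.007], [-0.219, 0.976, 0.003], [-0.007, 0.002, -1.0]] units [-0.631 -3.187  3.56 ] F [-0.25  0.22 -0.79] tcp [0.4448 0.1323 0.2268] q [ 0.04 -0.22  2.02  0.    1.33 -1.75] 3.5 0.0005753877942437143
```

```bash
python3 -m handwheel '[[-0.16,-0.8,0.3,0,1],[-0.16,-0.8,0.8,0,1],[-0.16,-0.8,0.9,0,1],[-0.14,-0.78,0.9,0,1],[0,0,0.6,0,1]]'; python3 d.py .485 .0435 .08
python3 - <<'E'
from h import *
o=robot.get_obs()
for n,b in [('top',(180,170,320,270)),('side',(220,120,380,300)),('wrist',(0,0,512,384))]:
    p=viewer.grab_frame(n); im=cv2.cvtColor(p['img'],cv2.COLOR_RGB2BGR)[b[1]:b[3],b[0]:b[2]]
    f={'top':5,'side':3.3,'wrist':1.5}[n]
    cv2.imwrite(f'pics/{n}2.png',cv2.resize(im,None,fx=f,fy=f,interpolation=cv2.INTER_CUBIC))
    tip=np.array(o['tcp_pos'])+.019*np.array(o['ee_rot'])[:,2]
    print(n,'tip px',proj(p,tip),(proj(p,tip)-b[:2])*f)
    for l in ['pad_top','red_stop_top']:
        for r in spotter.masks_of(l,p)[:2]:
            ys,xs=np.nonzero(r['region']); print(n,l,round(r['confidence'],2),r['box'],ray(p,xs.mean(),ys.mean(),.05 if l=='pad_top' else .038).round(4))
E
```

```text
clock: 4.12
tcp_pos: [0.4891, 0.0385, 0.1225]
ee_rot: [[-0.976, -0.216, 0.015], [-0.216, 0.976, 0.003], [-0.016, -0.001, -1.0]]
force: [0.7, 0.5, 0.6]
width: 0.0007
[[-0.976, -0.216, 0.015], [-0.216, 0.976, 0.003], [-0.016, -0.001, -1.0]] units [0.119 0.193 1.413] F [0.69 0.55 0.63] tcp [0.4891 0.0385 0.1225] q [-0.16 -0.02  2.05  0.01  1.1  -1.95] 4.125 0.0006581146584949115
top tip px [242.27348103 223.16539404] [311.36740513 265.8269702 ]
top red_stop_top 0.59 [283.5, 210.4, 289.5, 230.7] [ 0.5111 -0.085   0.038 ]
side tip px [300.47982339 184.75275159] [265.58341717 213.68408026]
side pad_top 0.75 [289.2, 194.5, 311.2, 218.8] [0.4877 0.0469 0.05  ]
side pad_top 0.37 [319.0, 160.3, 337.5, 184.1] [ 0.4141 -0.0635  0.05  ]
side red_stop_top 0.73 [280.7, 171.6, 294.4, 181.8] [ 0.5193 -0.0733  0.038 ]
side red_stop_top 0.27 [299.7, 260.8, 329.0, 273.7] [0.4605 0.1967 0.038 ]
wrist tip px [258.73435627 228.56852777] [388.1015344  342.85279165]
wrist pad_top 0.9 [232.2, 180.8, 299.9, 222.4] [0.4854 0.0437 0.05  ]
wrist red_stop_top 0.98 [104.5, 161.3, 136.4, 220.8] [ 0.508  -0.0834  0.038 ]
wrist red_stop_top 0.33 [354.7, 330.5, 400.4, 341.4] [0.613  0.1912 0.038 ]
```

View pics/wrist2.png

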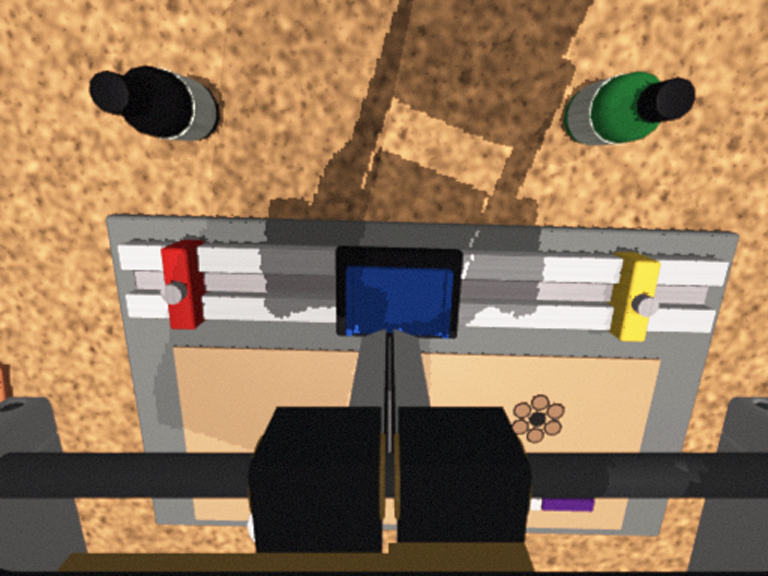

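View pics/side2.png

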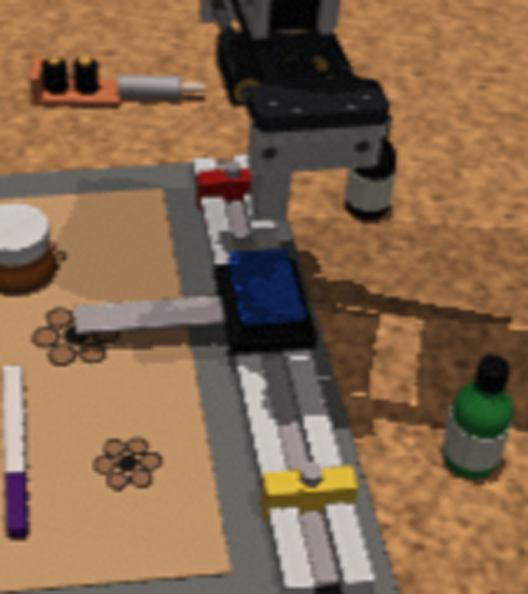

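```bash
python3 -m handwheel '[[0.12,0.19,0.5,0,1],[0,0,0.5,0,1],[0,0,0.4,0,1],[0,0,0,0,1],[0,0,0,0,1]]'; python3 d.py .485 .0435 .065
python3 - <<'E'
from h import *
p=viewer.grab_frame('wrist'); save(p,'wrist3')
for l in ['pad_top','red_stop_top','yellow_stop_top']:
  for r in spotter.masks_of(l,p)[:2]:
    ys,xs=np.nonzero(r['region']); print(l,round(r['confidence'],2),r['box'],ray(p,xs.mean(),ys.mean(),.05 if l=='pad_top' else .038).round(4))
E
```

```text
clock: 5.2
tcp_pos: [0.4845, 0.0456, 0.079]
ee_rot: [[-0.975, -0.219, 0.017], [-0.219, 0.976, 0.003], [-0.017, -0.001, -1.0]]
force: [-0.2, 0.2, -0.0]
width: 0.0006
[[-0.975, -0.219, 0.017], [-0.219, 0.976, 0.003], [-0.017, -0.001, -1.0]] units [ 0.009 -0.072  0.468] F [-0.17  0.16 -0.01] tcp [0.4845 0.0456 0.079 ] q [-0.14  0.04  2.08  0.01  1.01 -1.94] 5.2 0.0005830237317239181
pad_top 0.56 [213.7, 200.8, 302.4, 252.8] [0.4824 0.0416 0.05  ]
red_stop_top 0.79 [70.9, 173.0, 107.0, 246.7] [ 0.5071 -0.0826  0.038 ]
yellow_stop_top 0.58 [424.0, 186.9, 466.6, 254.4] [0.4556 0.1818 0.038 ]
```

View pics/wrist3.png

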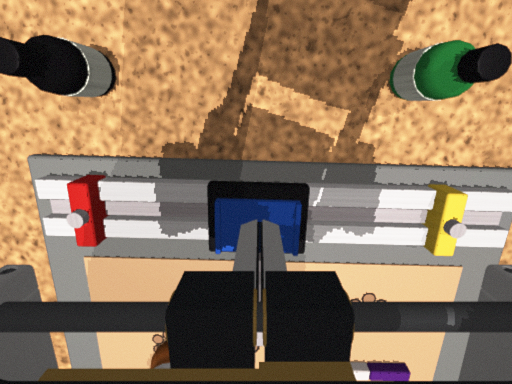

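```bash
python3 -m handwheel '[[0,-0.04,0.2,0,1],[0,0,0.15,0,1],[0,0,0.1,0,1],[0,0,0,0,1],[0,0,0,0,1]]'; python3 d.py .485 .0435 .065
```

```text
clock: 6.02
tcp_pos: [0.4862, 0.0442, 0.0674]
ee_rot: [[-0.975, -0.22, 0.018], [-0.22, 0.976, 0.003], [-0.018, -0.001, -1.0]]
force: [-3.3, 0.5, 6.9]
width: 0.0006
[[-0.975, -0.22, 0.018], [-0.22, 0.976, 0.003], [-0.018, -0.001, -1.0]] units [ 0.045 -0.014  0.08 ] F [-3.33  0.5   6.88] tcp [0.4862 0.0442 0.0674] q [-0.14  0.07  2.08  0.01  0.98 -1.94] 6.025 0.0005815419242119216
```

```bash
python3 -m handwheel '[[0,0,0.12,0,1],[0,0,0.06,0,1],[0,0,0.03,0,1],[0,0,0.03,0,1],[0,0,0.03,0,1]]'; python3 d.py .485 .0435 .065
```

```text
clock: 6.65
tcp_pos: [0.4863, 0.0442, 0.0626]
ee_rot: [[-0.975, -0.221, 0.013], [-0.221, 0.975, 0.002], [-0.013, -0.001, -1.0]]
force: [-4.7, 0.5, 8.4]
width: 0.0004
[[-0.975, -0.221, 0.013], [-0.221, 0.975, 0.002], [-0.013, -0.001, -1.0]] units [ 0.047 -0.014 -0.08 ] F [-4.72  0.47  8.45] tcp [0.4863 0.0442 0.0626] q [-0.14  0.08  2.07  0.    0.98 -1.94] 6.65 0.0004340950035202986
```

```bash
python3 -m handwheel '[[0.03,-0.15,0.02,0,1],[0.03,-0.2,0.02,0,1],[0.01,-0.2,0.02,0,1],[0,-0.2,0.02,0,1],[0,-0.1,0.02,0,1]]'; python3 d.py .485 .0435 .065
python3 - <<'E'
from h import *
p=viewer.grab_frame('wrist'); save(p,'wrist4')
for l in ['pad_top','red_stop_top','yellow_stop_top']:
  for r in spotter.masks_of(l,p)[:2]:
    ys,xs=np.nonzero(r['region']); print(l,round(r['confidence'],2),r['box'],ray(p,xs.mean(),ys.mean(),.045 if l=='pad_top' else .038).round(4))
E
```

```text
clock: 7.28
tcp_pos: [0.4912, 0.0191, 0.0638]
ee_rot: [[-0.975, -0.222, 0.011], [-0.221, 0.975, 0.004], [-0.012, 0.002, -1.0]]
force: [-3.6, 0.6, 8.2]
width: 0.0004
[[-0.975, -0.222, 0.011], [-0.221, 0.975, 0.004], [-0.012, 0.002, -1.0]] units [ 0.022  0.838 -0.039] F [-3.63  0.63  8.23] tcp [0.4912 0.0191 0.0638] q [-0.2   0.09  2.06  0.01  0.98 -1.99] 7.275 0.0003847784970814034
pad_top 0.89 [212.3, 203.5, 305.7, 260.9] [0.4868 0.0176 0.045 ]
pad_top 0.73 [90.5, 180.2, 131.9, 255.3] [ 0.5033 -0.0801  0.045 ]
red_stop_top 0.79 [90.8, 175.4, 133.0, 257.0] [ 0.5072 -0.0833  0.038 ]
yellow_stop_top 0.72 [468.5, 191.2, 512.0, 264.2] [0.4565 0.1788 0.038 ]
```

View pics/wrist4.png

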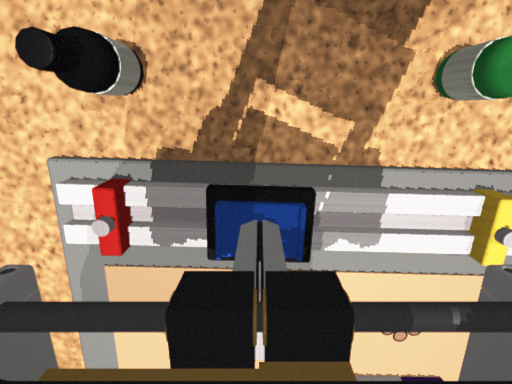

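The carriage rides with the fingertip: the pad is still centred at about (260,230) and the clip is at (112,216). About 57 mm remain.

```bash
python3 -m handwheel '[[0.02,-0.25,0.03,0,1],[0.01,-0.3,0.03,0,1],[0.01,-0.3,0.03,0,1],[0.01,-0.25,0.03,0,1],[0,-0.1,0.03,0,1]]'; python3 d.py .485 .0435 .065
python3 - <<'E'
from h import *
p=viewer.grab_frame('wrist'); save(p,'wrist5')
for l in ['pad_top','red_stop_top','yellow_stop_top']:
  for r in spotter.masks_of(l,p)[:2]:
    ys,xs=np.nonzero(r['region']); print(l,round(r['confidence'],2),r['box'],ray(p,xs.mean(),ys.mean(),.045 if l=='pad_top' else .038).round(4))
E
```

```text
clock: 8.1
tcp_pos: [0.4983, -0.0167, 0.063]
ee_rot: [[-0.975, -0.223, 0.007], [-0.223, 0.975, 0.005], [-0.008, 0.004, -1.0]]
force: [-4.4, 0.5, 8.3]
width: 0.0004
[[-0.975, -0.223, 0.007], [-0.223, 0.975, 0.005], [-0.008, 0.004, -1.0]] units [-0.016  2.054 -0.059] F [-4.41  0.53  8.26] tcp [ 0.4983 -0.0167  0.063 ] q [-0.27  0.11  2.05  0.01  0.99 -2.07] 8.1 0.00043258164256143844
pad_top 0.83 [214.5, 204.4, 307.3, 260.5] [ 0.4934 -0.018   0.045 ]
red_stop_top 0.91 [146.4, 179.5, 180.8, 258.6] [ 0.507  -0.0849  0.038 ]
red_stop_top 0.31 [100.4, 29.1, 196.5, 99.1] [ 0.4092 -0.1056  0.038 ]
```

View pics/wrist5.png

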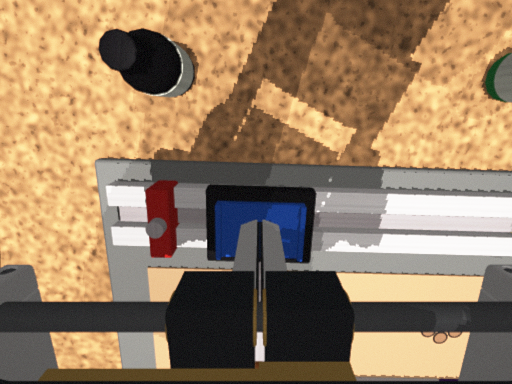

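```bash
python3 -m handwheel '[[0.02,-0.2,0.03,0,1],[0.02,-0.15,0.03,0,1],[0.01,-0.08,0.03,0,1],[0,-0.05,0.03,0,1],[0,-0.03,0.03,0,1]]'; python3 d.py .485 .0435 .065
python3 - <<'E'
from h import *
p=viewer.grab_frame('wrist'); save(p,'wrist6')
for l in ['pad_top','red_stop_top']:
  for r in spotter.masks_of(l,p)[:1]:
    ys,xs=np.nonzero(r['region']); print(l,round(r['confidence'],2),r['box'],ray(p,xs.mean(),ys.mean(),.045 if l=='pad_top' else .038).round(4))
E
```

```text
clock: 8.93
tcp_pos: [0.5014, -0.0326, 0.0628]
ee_rot: [[-0.975, -0.224, 0.005], [-0.224, 0.975, 0.005], [-0.006, 0.004, -1.0]]
force: [-4.1, 1.2, 8.3]
width: 0.0005
[[-0.975, -0.224, 0.005], [-0.224, 0.975, 0.005], [-0.006, 0.004, -1.0]] units [-0.035  2.594 -0.062] F [-4.15  1.23  8.3 ] tcp [ 0.5014 -0.0326  0.0628] q [-0.29  0.12  2.03  0.01  0.99 -2.09] 8.925 0.0005358400897723398
pad_top 0.9 [215.4, 205.1, 303.8, 260.9] [ 0.4966 -0.034   0.045 ]
red_stop_top 0.6 [170.1, 179.1, 201.5, 259.4] [ 0.5072 -0.0855  0.038 ]
```

View pics/wrist6.png

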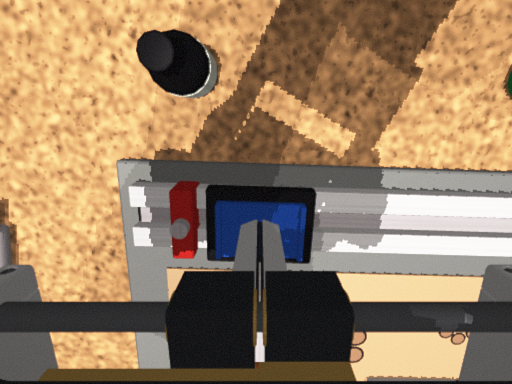

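```bash
python3 -m handwheel '[[0.01,-0.04,0.03,0,1],[0.01,-0.04,0.03,0,1],[0,-0.04,0.03,0,1],[0,-0.03,0.03,0,1],[0,-0.03,0.03,0,1]]'; python3 d.py .485 .0435 .065
python3 - <<'E'
from h import *
p=viewer.grab_frame('wrist'); save(p,'wrist7')
for l in ['pad_top','red_stop_top']:
  for r in spotter.masks_of(l,p)[:1]:
    ys,xs=np.nonzero(r['region']); print(l,round(r['confidence'],2),r['box'],ray(p,xs.mean(),ys.mean(),.045 if l=='pad_top' else .038).round(4))
b=(120,150,340,290); im=cv2.imread('pics/wrist7.png')[b[1]:b[3],b[0]:b[2]]; cv2.imwrite('pics/wrist7c.png',cv2.resize(im,None,fx=3.5,fy=3.5,interpolation=cv2.INTER_NEAREST))
E
```

```text
clock: 9.7
tcp_pos: [0.5026, -0.0382, 0.0625]
ee_rot: [[-0.974, -0.225, 0.001], [-0.225, 0.974, 0.005], [-0.003, 0.005, -1.0]]
force: [-4.3, 1.1, 8.5]
width: 0.0006
[[-0.974, -0.225, 0.001], [-0.225, 0.974, 0.005], [-0.003, 0.005, -1.0]] units [-0.042  2.787 -0.07 ] F [-4.25  1.12  8.46] tcp [ 0.5026 -0.0382  0.0625] q [-0.3   0.12  2.03  0.01  0.99 -2.11] 9.7 0.0005791165936253435
pad_top 0.75 [213.5, 206.1, 305.8, 259.6] [ 0.4976 -0.04    0.045 ]
red_stop_top 0.84 [175.6, 181.1, 207.7, 258.0] [ 0.5067 -0.0858  0.038 ]
```

View pics/wrist7c.png

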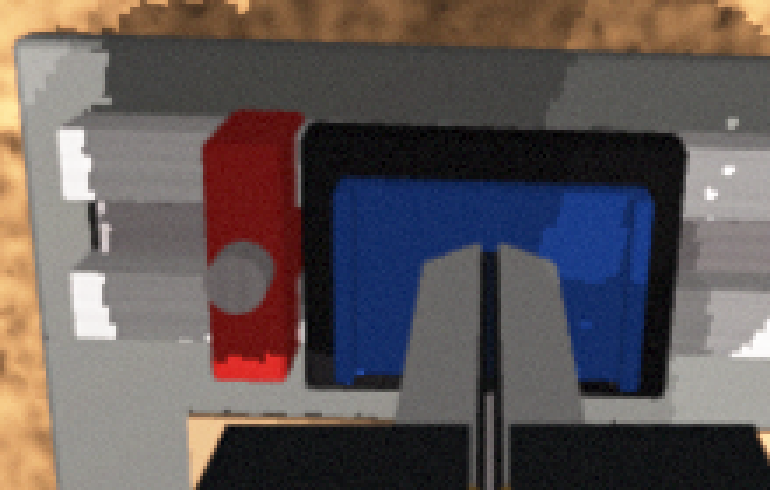

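A gap of about 1–2 mm is left, at (205,190). I'll creep on until contact shows in the force.

```bash
python3 -m handwheel '[[0,-0.03,0.03,0,1],[0,-0.03,0.03,0,1],[0,-0.03,0.03,0,1],[0,-0.03,0.03,0,1],[0,-0.03,0.03,0,1]]'; python3 d.py .485 .0435 .065
python3 - <<'E'
from h import *
p=viewer.grab_frame('wrist'); save(p,'wrist8')
for l in ['pad_top','red_stop_top']:
  for r in spotter.masks_of(l,p)[:1]:
    ys,xs=np.nonzero(r['region']); print(l,round(r['confidence'],2),r['box'],ray(p,xs.mean(),ys.mean(),.045 if l=='pad_top' else .038).round(4))
b=(120,150,340,290); im=cv2.imread('pics/wrist8.png')[b[1]:b[3],b[0]:b[2]]; cv2.imwrite('pics/wrist8c.png',cv2.resize(im,None,fx=3.5,fy=3.5,interpolation=cv2.INTER_NEAREST))
E
```

```text
clock: 10.48
tcp_pos: [0.5033, -0.0414, 0.0621]
ee_rot: [[-0.974, -0.225, -0.004], [-0.225, 0.974, 0.009], [0.002, 0.01, -1.0]]
force: [-5.1, 5.2, 12.3]
width: 0.0003
[[-0.974, -0.225, -0.004], [-0.225, 0.974, 0.009], [0.002, 0.01, -1.0]] units [-0.041  2.897 -0.067] F [-5.05  5.2  12.32] tcp [ 0.5033 -0.0414  0.0621] q [-0.31  0.13  2.02  0.01  1.   -2.11] 10.475 0.0002688705107635244
pad_top 0.61 [212.8, 204.1, 305.5, 258.6] [ 0.4979 -0.0427  0.045 ]
red_stop_top 0.98 [181.2, 180.6, 212.5, 256.0] [ 0.5078 -0.0868  0.038 ]
```

View pics/wrist8c.png

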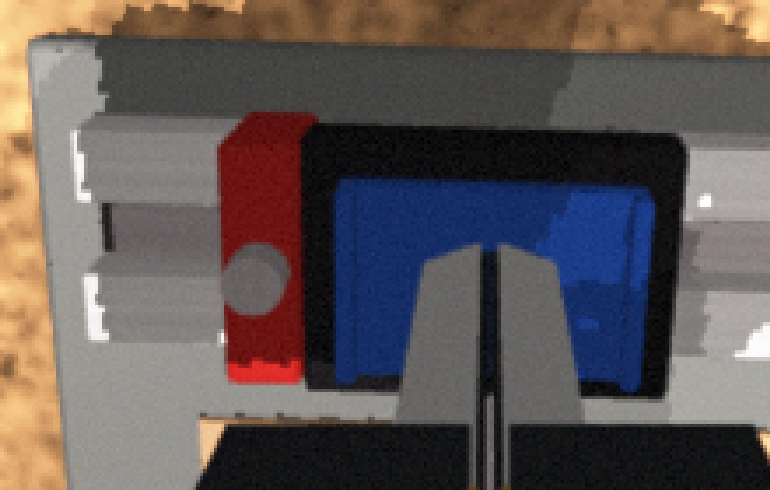

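Contact: the force along the rail jumped to about 5 N, and the carriage and clip are flush in the picture at (207,215). I'll release straight up.

```bash
python3 -m handwheel '[[0,0,0,0,1],[0,0,-0.1,0,1],[0,0,-0.2,0,1],[0,0,-0.5,0,1],[0,0,-0.8,0,1]]'; python3 -m handwheel '[[0,0,-1,0,1],[0,0,-1,0,1],[0,0,-1,0,1],[0,0,0,0,1],[0,0,0,0,1]]'
python3 - <<'E'
from h import *
for n,b,f in [('top',(180,170,320,270),5),('side',(220,120,380,300),3.3),('wrist',(0,0,512,384),1.5)]:
    p=viewer.grab_frame(n); im=cv2.cvtColor(p['img'],cv2.COLOR_RGB2BGR)[b[1]:b[3],b[0]:b[2]]
    cv2.imwrite(f'pics/{n}9.png',cv2.resize(im,None,fx=f,fy=f,interpolation=cv2.INTER_CUBIC))
    P={}
    for l in ['pad_top','red_stop_top','yellow_stop_top']:
        for r in spotter.masks_of(l,p)[:1]:
            ys,xs=np.nonzero(r['region']); P[l]=ray(p,xs.mean(),ys.mean(),.05 if l=='pad_top' else .038); print(n,l,round(r['confidence'],2),r['box'],P[l].round(4))
print(robot.get_obs()['force'])
E
```

```text
clock: 11.25
tcp_pos: [0.5024, -0.0412, 0.1117]
ee_rot: [[-0.974, -0.225, -0.01], [-0.225, 0.974, 0.011], [0.007, 0.013, -1.0]]
force: [-0.3, -0.5, 0.7]
width: 0.0008
clock: 11.88
tcp_pos: [0.5037, -0.0424, 0.2071]
ee_rot: [[-0.974, -0.225, -0.006], [-0.225, 0.974, 0.009], [0.003, 0.01, -1.0]]
force: [0.3, -0.7, 0.1]
width: 0.0004
top pad_top 0.46 [279.0, 220.9, 280.8, 226.2] [ 0.4926 -0.0633  0.05  ]
top red_stop_top 0.53 [283.8, 221.5, 294.8, 229.4] [ 0.4938 -0.0888  0.038 ]
side pad_top 0.79 [284.9, 170.0, 302.9, 190.9] [ 0.5048 -0.0361  0.05  ]
side red_stop_top 0.36 [276.9, 171.7, 290.4, 177.0] [ 0.5261 -0.0855  0.038 ]
side yellow_stop_top 0.56 [298.6, 262.5, 326.4, 274.9] [0.4607 0.1966 0.038 ]
wrist pad_top 0.77 [233.3, 165.4, 284.0, 197.3] [ 0.5025 -0.0423  0.05  ]
wrist red_stop_top 0.77 [214.0, 152.5, 231.1, 198.1] [ 0.5107 -0.0866  0.038 ]
wrist yellow_stop_top 0.92 [434.8, 162.6, 464.6, 205.8] [0.4575 0.1819 0.038 ]
[ 0.11093573 -0.24067515  0.01686324]
```

View pics/wrist9.png

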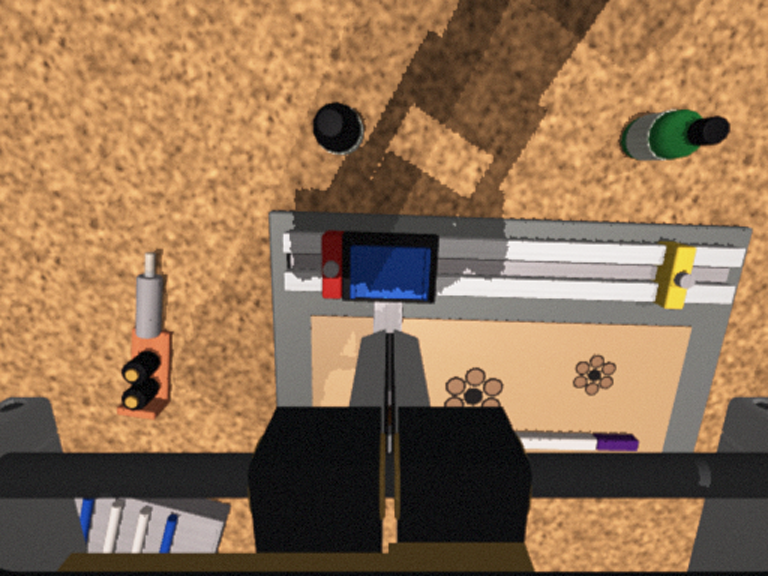

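View pics/side9.png

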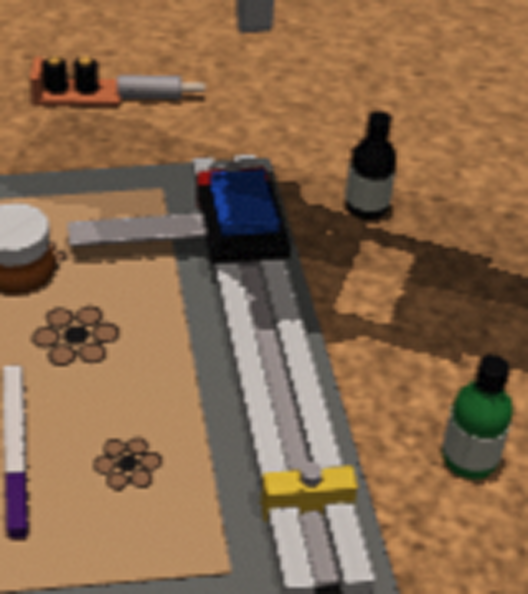

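The carriage is flush with the red clip (wrist view, clip at x≈332, carriage from x≈343). Pad and clip centres measure 45 mm apart, the pad is up, and the bottles, jar and marker look unmoved.

```bash
python3 -c "
from bench import robot
print(robot.hand_in())"
```

```text
the job is handed in; nothing more can be done
None
```

The carriage is resting against the red stop clip with the pad released, and the job is handed in. It took about 12 s of the 35 s, and no verdict was reported.

**What I did:** I pressed the blue pad with the closed fingertips to about 8 N, roughly 5 mm down. I slid the carriage about 85 mm along the rail until the force along it rose to about 5 N, then lifted straight off.

**Last checks:**
- **Carriage and clip:** they look flush in the wrist picture. Their centres measured about 45 mm apart, against 46 mm nominal at contact.
- **Clips:** the red clip's measured position stayed within about 3 mm of its earlier wrist readings, which is about the camera error. The yellow clip looks unmoved.
- **Pad and arm:** the pad looks up, though I judged this only from the pictures. The arm is clear, with no force on the tool.
- **Loose things:** in the last pictures the bottles, jar and marker look unmoved, as does the tattoo machine. The cup was outside those views, but the arm only passed it at about 0.2 m height.

**Checks that disagreed:** in the last top and side pictures the gripper or carriage partly hid the red clip and the pad. The networks' positions there were off by 1–3 cm, so I relied on the wrist view.

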